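# Spring open the large mould clamshell

### The job

Two spring-lid mould clamshells stand shut on the bench. Open the larger one for demoulding: press the round release button on its latch block so that its lid springs fully up against its stop, then take the hand away. Leave the smaller clamshell shut.

Things in the scene. Friction and masses are not known exactly. Their poses are not given: they have to be found in the camera images.
- large_clamshell: Larger clamshell, fixed to the bench: aluminium case 130 (x) x 180 mm (y), shut height 48 mm, grey lid. Origin: centre of its underside; z up, +x to the hinge at the far edge. Latch block 52 x 54 mm, 53 mm high, centred 107 mm along -x. The smaller clamshell is alike, but its case is 100 x 105 mm; either may stand left or right, turned up to 0.35 rad.
- large_clamshell_button_top (a point): Centre of the top face of the larger one's release button: steel disc 32 mm across on the latch block, 62 mm above the bench when up, moving with it. Press straight down: travel 8 mm, frees the lid after 5 to 6 mm; spring 2.4 N rising to 5.6 N; comes back up when let go. The lid's front edge, 42 mm from its centre toward the hinge, swings up and away.
- large_clamshell_lid (a joint): Lid angle of the larger clamshell in rad: 0 shut (held down by the latch, reads up to 0.02), 1.6 fully open, upright against its stop. Once released, a spring drives it open in about a second and keeps it there.
- small_clamshell_lid (a joint): Lid angle of the smaller clamshell in rad, same meaning; it also springs open if its own button is pressed.

How it is judged:
At the end, for the whole second after the job is handed in: The larger clamshell's lid stands open at its stop (more than 1.45 rad) and still; the smaller one's lid is still shut (less than 0.1 rad) (value of joint large_clamshell_lid above 1.45 rad and velocity of joint large_clamshell_lid between -0.1 and 0.1 rad/s and value of joint small_clamshell_lid below 0.1 rad); the robot touches nothing.
It fails at once if the smaller clamshell's lid comes open (more than 0.1 rad) (value of joint small_clamshell_lid above 0.1 rad).
It also fails if it takes over 26 s, if anything falls off the work surface, if the arm or the gripper's body presses on something with over 40 N, if the wrist force passes 120 N, or if a joint passes its speed limit or range.

### The arm

A 7-joint arm with a two-finger parallel gripper is mounted at the origin on a cart in front of the work surface, level with it; the furniture and walls round the work are solid. World frame = base frame: x ahead of the robot, y to its left, z up, the work surface at z = 0. Lengths are in m, angles in rad, forces in N, time in s.
With the tool pointing down it reaches from about 0.4 to 0.875 m from the base axis. Payload 19.3 kg.
Tool frame: the origin (TCP) lies between the finger pads; the fingertips stand ahead of it and the grasp point (between the pads) lies 8 mm behind it (bot.tip_extent is the x of the fingertips in the tool frame, in m); x points along the fingers, y is the direction in which the jaws open and shut, and the axes are right-handed (so a half turn about x gives the same grasp; the last joint's range is limited). The gripper opens to 85 mm and grips with 20 to 120 N. Pads are 22 mm wide; open, the fingers measure 114 mm over their backs; the gripper's body (76 mm by 85 mm) begins 54 mm behind the grasp point. The pads swing forward as they close: fully open they stand 13 mm farther back than shut.
Start: joints at [-1.38, 0.521, -0.036, 1.599, 0.021, 1.021, -0.113], TCP at [0.161, 0.604, 0.242] pointing down, gripper open.
Joint ranges: [-2.91, 2.91], [-0.3, 2.13], [-1.5, 1.42], [0.17, 2.43], [-1.26, 4.41], [0.16, 1.93], [-2.52, 2.52]. Speed limits (rad/s): [1.89, 1.89, 2.39, 2.39, 3.01, 3.01, 3.01].

### API

Orientations are given as [roll, pitch, yaw] about the fixed x, y, z axes, in that order (R = Rz(yaw) Ry(pitch) Rx(roll)).
In Python, from workcell import observe, grab_frame, camera_info, bot, nets gives the robot as it stands.
- The arm moves only by the tool jog_arm, never from a script. Its argument "commands" is a list of rows, each a list of 6 numbers: the shift along the tool's x, y, z in mm, then the turn, a rotation vector about the tool's x, y, z in rad. A call has 1 to 20 rows; each row shifts and turns the pose as measured when the row begins, along the tool's axes as they then stand; what a row does not reach is not made up. A row lasts 1/10 s, in which the tool goes at most 50 mm and 8.59 degrees, less where a joint would pass 70% of its speed; a pose out of reach is approached as far as the arm can. A call is refused whole if a number of a shift passes 50 or a number of a turn 0.15, either way. A call with a gripper value outside its range is refused whole. "gripper" is the closure in counts, from 0 (fully open) to 255 (shut), set as the call begins (left out, the last holds). The fingers move at their own pace and stop on an object; "newtons" is the grip in N (left out, the last holds). Time passes only in rows, so rows that do not move let the fingers close. It gives the time, the measured TCP pose, the force and the opening at its end, in the units of the state.
- observe(): the state, without advancing time (a new reading comes with each control period).
- grab_frame(name): name is "side" or "top"; returns the picture (400x640x3 uint8, red, green, blue); there is no depth.
- camera_info(name): a dict with "fov_y" (degrees; the focal length in pixels is half the picture's height over the tangent of half this angle, whatever the lens; pixels are square), "cx", "cy" (the principal point, pixels), "distortion" ([k1, k2, p1, p2, k3] as OpenCV has them; the pictures are not rectified), "R" (3x3) and "t" (3): a world point X has camera coordinates R X + t. Camera axes: x right, y down, z forward; pixel columns grow to the right and rows downward; lengths in m; the calibration is good to about 2 mm. A picture is of the moment at which its call begins. camera_info takes no time and is no camera call.
- bot.job_done(): hands the job in, once; it reports no verdict.
Trained networks look in the newest picture that a camera, given by its name, has taken for a name from the list of things; names that differ only in an ending like _2 or _b are one class to them, and where a whole thing is asked for, a point or a joint stands for the part that bears it (a point fixed in the world has none). Each returns a list of dicts, best first, with "p" (0 to 1); they miss things now and then, are a little off and sometimes report something else, mostly with a low value. They report only what shows in the picture. A call takes as long as a camera call.
- nets.find_in(camera, name): "rect" ([left, top, right, bottom] in pixels, round what is visible of it).
- nets.silhouettes(camera, name): "mask" (400x640 bool, what is visible of it) and "rect" ([left, top, right, bottom] in pixels, round what is visible of it).
- nets.pinpoint(camera, name): "location" ([column, row] in pixels: a listed point, or the origin of a listed thing).
The state is a dict: "clock": time; "qpos": joint angles; "qd": joint speeds; "joint_efforts": joint torques, N m; "position": TCP position; "tool_rot": TCP orientation; "force": force on the tool from outside, world axes, zero at the start; "moment": the same for the moment, N m; "grip_width": finger opening in m.
Only numpy, scipy, OpenCV 4.12 (cv2) and the standard library are available. Lean on these libraries where they do the work, as an engineer would, in place of code of your own. Each camera call takes 0.05 s, during which the arm holds its last target.

## Working session

There is one attempt and no reset: what is moved stays moved. The work goes in short steps, Python scripts to look and compute and a tool call to move; the robot and the scene stay as the last step left them, time stands still between calls to the robot, and variables do not carry over. Pictures are saved under pics/ and viewed, and the job is handed in when it is done.

Besides the shell and the picture viewer there is one more tool, called by a JSON object that holds its "fn" and its "kwargs", one argument or row to a line. jog_arm: Moves the arm, as the interface text tells. Its arguments: {"type":"object","properties":{"commands":{"type":"array","items":{"type":"array","items":{"type":"number"}}},"gripper":{"type":"number"},"newtons":{"type":"number"}},"required":["commands"]}

```bash
mkdir -p pics; cat > h.py <<'E'
import numpy as np, cv2
from workcell import observe, grab_frame, camera_info, bot, nets
def cam(n):
    c=camera_info(n); f=200/np.tan(np.radians(c["fov_y"])/2)
    K=np.array([[f,0,c["cx"]],[0,f,c["cy"]],[0,0,1.]])
    return K,np.array(c["distortion"],float),np.array(c["R"]),np.array(c["t"])
def ray(n,p):
    K,d,R,t=cam(n); u=cv2.undistortPoints(np.array([[p]],float),K,d)[0,0]
    v=R.T@np.array([u[0],u[1],1]); return -R.T@t, v/np.linalg.norm(v)
def atz(n,p,z):
    o,v=ray(n,p); return o+v*(z-o[2])/v[2]
def tri(a,b):
    (o1,v1),(o2,v2)=ray(*a),ray(*b)
    s=np.linalg.lstsq(np.c_[v1,-v2],o2-o1,rcond=None)[0]
    A=o1+s[0]*v1;B=o2+s[1]*v2
    return (A+B)/2,np.linalg.norm(A-B)
def proj(n,X):
    K,d,R,t=cam(n); return cv2.projectPoints(np.atleast_2d(np.array(X,float)),cv2.Rodrigues(R)[0],t,K,d)[0][:,0]
E
python3 - <<'E'
from h import *
np.set_printoptions(precision=4,suppress=True)
s=observe(); print(s["clock"],s["position"],s["tool_rot"],s["force"],bot.tip_extent)
P={}
for n in("side","top"):
    im=grab_frame(n); cv2.imwrite(f"pics/{n}0.png",im[:,:,::-1])
    P[n]=nets.pinpoint(n,"large_clamshell_button_top"); print(n,P[n])
    print(nets.pinpoint(n,"large_clamshell"), nets.find_in(n,"large_clamshell"))
    for q in P[n]: print(atz(n,q["location"],.062))
for a in P["side"]:
  for b in P["top"]: print(tri(("side",a["location"]),("top",b["location"])))
E
```

```text
0.0 [0.1611 0.6035 0.2417] [-1.5108  1.5697 -1.7716] [-1.0631  0.3352  0.3007] 0.011
side []
[{'location': [324.1, 179.5], 'p': 0.86}] []
top [{'location': [247.9, 227.7], 'p': 0.61}]
[{'location': [247.0, 182.6], 'p': 0.58}] [{'rect': [204.1, 143.8, 289.0, 240.6], 'p': 0.73}]
[0.4411 0.1214 0.062 ]
```

View pics/side0.png

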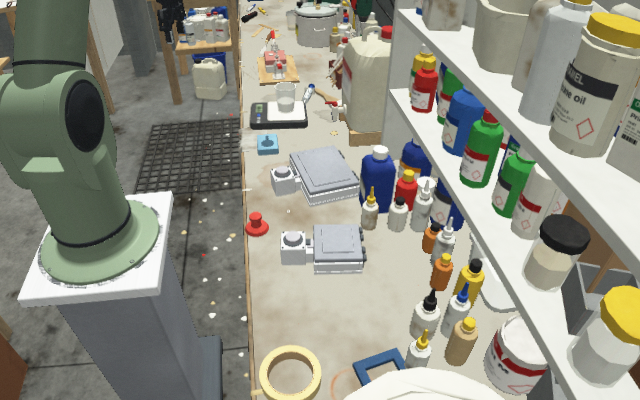

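View pics/top0.png

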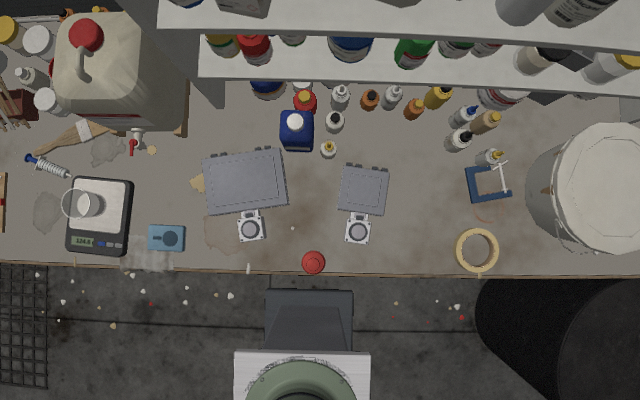

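The larger clamshell is the left one in the top view, with its button near (250,229). In the side view it is the upper one, with its button near (283,174). The smaller one's button is at (357,231) top and (292,240) side. I'll crop in to refine these and check the projection.

```bash
python3 - <<'E'
from h import *
np.set_printoptions(precision=4,suppress=True)
s=cv2.imread("pics/side0.png");t=cv2.imread("pics/top0.png")
a=cv2.resize(s[140:220,250:370],None,fx=6,fy=6,interpolation=3)[:,:720]
b=cv2.resize(t[140:250,190:300],None,fx=5,fy=5,interpolation=3)
cv2.imwrite("pics/cs.png",a);cv2.imwrite("pics/ct.png",b)
for n in("side","top"): print(n,proj(n,[[.161,.604,.242],[0,0,0],[.4411,.1214,.062]]), -cam(n)[2].T@cam(n)[3])
for p in [(283,174),(284,173)]: print(tri(("side",p),("top",(249,228.5))), tri(("side",p),("top",(250,229))))
E
```

```text
side [[176.1913  38.8432]
 [100.8949 239.0451]
 [283.9861 168.714 ]] [ 0.3895 -0.7464  0.6861]
top [[-24.3357 370.3987]
 [300.0676 417.4062]
 [247.9027 227.7002]] [ 0.4682 -0.0289  0.9358]
(array([0.4384, 0.1218, 0.0458]), np.float64(0.0010263680642616)) (array([0.4378, 0.1191, 0.0478]), np.float64(0.0002017175406233281))
(array([0.4398, 0.121 , 0.0492]), np.float64(0.001467599261470261)) (array([0.4392, 0.1184, 0.0512]), np.float64(0.0022813835518286836))
```

View pics/cs.png

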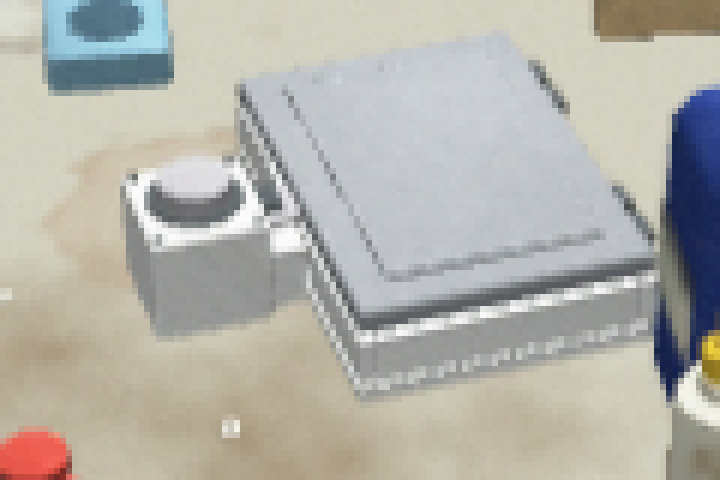

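View pics/ct.png

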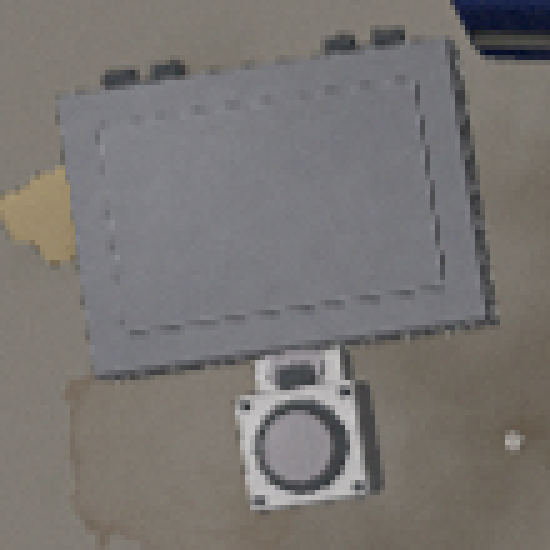

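```bash
cat >> h.py <<'E'
def Rt():
    from scipy.spatial.transform import Rotation as Q
    return Q.from_euler("xyz",observe()["tool_rot"]).as_matrix()
E
python3 - <<'E'
from h import *
np.set_printoptions(precision=4,suppress=True)
B,e=tri(("side",(282.2,169.4)),("top",(249.2,228.8)));print("button",B,e,atz("top",(249.2,228.8),.062),atz("side",(282.2,169.4),.062))
# lid corners in top crop
c=[(57,97),(450,38),(497,322),(95,378)]
C=np.array([atz("top",(190+(x+.5)/5-.5,140+(y+.5)/5-.5),.048) for x,y in c]);print(C)
print([np.linalg.norm(C[i]-C[(i+1)%4]) for i in range(4)])
m=C.mean(0); d=C[0]+C[1]-C[2]-C[3]; d/=np.linalg.norm(d); print("yaw",np.arctan2(d[1],d[0]),"pred btn",m-.107*d)
R=Rt();print(R); p=observe()["position"]
print("tool shift mm",R.T@(np.array([B[0],B[1],.2])-p)*1000)
E
```

```text
button [0.4376 0.1186 0.0623] 0.0023951282860880693 [0.4388 0.1185 0.062 ] [0.4365 0.1192 0.062 ]
[[0.59   0.2342 0.048 ]
 [0.6205 0.0597 0.048 ]
 [0.4952 0.0349 0.048 ]
 [0.4657 0.212  0.048 ]]
[np.float64(0.17720613926386122), np.float64(0.12776958825549883), np.float64(0.1794829014503164), np.float64(0.126330563523661)]
yaw 0.18590438549946037 pred btn [0.4377 0.1154 0.048 ]
[[-0.      0.2579  0.9662]
 [-0.0002  0.9662 -0.2579]
 [-1.     -0.0002  0.    ]]
tool shift mm [  42.2806 -397.5187  392.2409]
```

Both views agree: the button is at (0.438, 0.118, 0.062), and the lid measures 179 x 127 mm with yaw 0.19. Next: close the gripper and move above the button.

{"fn": "jog_arm", "kwargs": {
  "commands": [
    [3,-28,28,0,0,0],
    [3,-28,28,0,0,0],
    [3,-28,28,0,0,0],
    [3,-28,28,0,0,0],
    [3,-28,28,0,0,0],
    [3,-28,28,0,0,0],
    [3,-28,28,0,0,0],
    [3,-28,28,0,0,0],
    [3,-28,28,0,0,0],
    [3,-28,28,0,0,0],
    [3,-28,28,0,0,0],
    [3,-28,28,0,0,0],
    [3,-28,28,0,0,0],
    [3,-28,28,0,0,0]
  ],
  "gripper": 255,
  "newtons": 60
}}

```text
clock: 1.8
position: [0.4465, 0.1106, 0.1986]
tool_rot: [1.37, 1.565, 1.118]
force: [0.8, 1.3, -0.4]
grip_width: 0.0002
```

```bash
cat > st.py <<'E'
from h import *
np.set_printoptions(precision=4,suppress=True)
s=observe();R=Rt();print(s["clock"],s["position"],s["force"],s["grip_width"],bot.tip_extent);print(R)
print("to (438,118,100):",R.T@(np.array([.438,.1183,.100])-s["position"])*1000)
E
python3 st.py
```

```text
1.8 [0.4465 0.1106 0.1986] [ 0.8337  1.3031 -0.4465] 0.00016197509189553317 0.011
[[ 0.0027  0.2493  0.9684]
 [ 0.0055  0.9684 -0.2493]
 [-1.      0.006   0.0012]]
to (438,118,100): [ 98.6604   4.7158 -10.2653]
```

{"fn": "jog_arm", "kwargs": {
  "commands": [
    [25,2,-5,0,0,0],
    [25,2,-5,0,0,0],
    [25,1,0,0,0,0],
    [20,0,0,0,0,0],
    [0,0,0,0,0,0]
  ]
}}

```text
clock: 2.3
position: [0.4421, 0.1127, 0.1015]
tool_rot: [0.893, 1.562, 0.631]
force: [-0.5, 0.4, 0.0]
grip_width: -0.0
```

```bash
python3 st.py; python3 - <<'E'
from h import *
ims=[]
for n,u in(("side",(282,169)),("top",(249,229))):
    im=grab_frame(n)[:,:,::-1]; x,y=u; ims.append(cv2.resize(im[y-60:y+40,x-50:x+50],(400,400),interpolation=3))
    print(n,proj(n,[[.4376,.1186,.062]]))
cv2.imwrite("pics/a1.png",np.hstack(ims))
E
```

```text
2.3 [0.4421 0.1127 0.1015] [-0.5238  0.4443  0.0163] -3.617277291505766e-05 0.011
[[ 0.0074  0.2592  0.9658]
 [ 0.0054  0.9658 -0.2592]
 [-1.      0.0072  0.0058]]
to (438,118,100): [ 1.5425  4.3191 -5.4637]
side [[282.68130082 169.49740484]]
top [[249.13936413 229.35723986]]
```

View pics/a1.png

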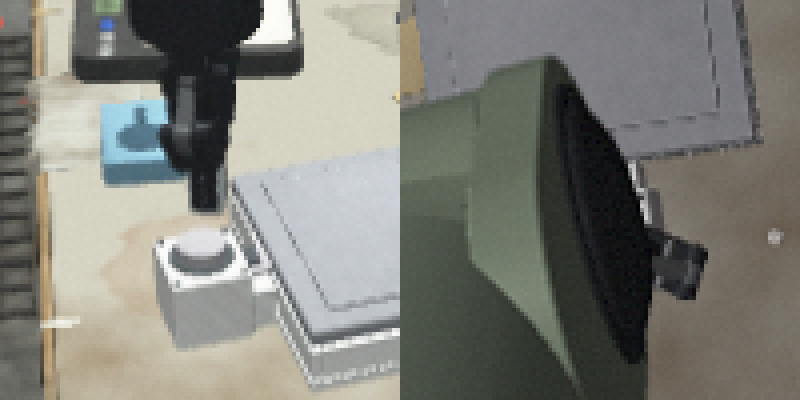

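The side view shows the fingertip just above the button, about 4 mm too far toward the lid. I need to check whether the arm hangs in the lid's swing.

```bash
python3 - <<'E'
from h import *
a=grab_frame("side")[:,:,::-1];b=grab_frame("top")[:,:,::-1]
cv2.imwrite("pics/a2.png",np.vstack([cv2.resize(a[:300],(640,300)),b[100:400]]))
E
```

```text
(no output)
```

View pics/a2.png

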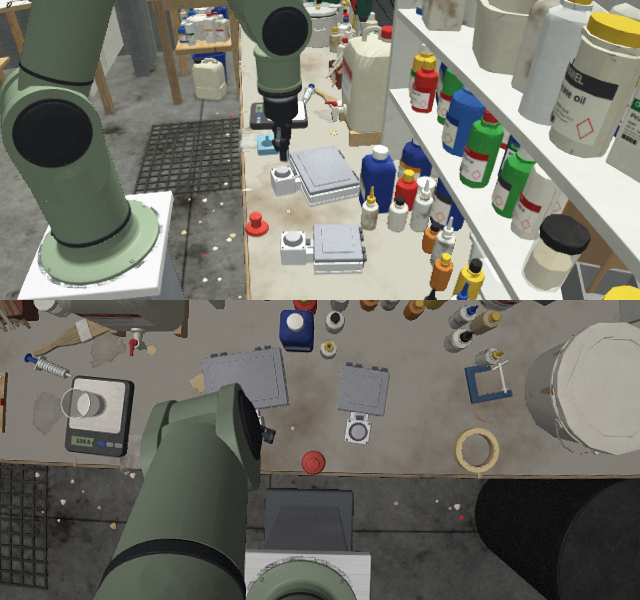

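The arm sits high and is clear of the lid. I'll correct sideways, then descend to just above the button.

{"fn": "jog_arm", "kwargs": {
  "commands": [
    [0,4,-5,0,0,0],
    [0,1,-2,0,0,0],
    [15,0,0,0,0,0],
    [5,0,0,0,0,0],
    [0,0,0,0,0,0]
  ]
}}

```text
clock: 3.0
position: [0.4393, 0.1222, 0.0872]
tool_rot: [0.783, 1.551, 0.521]
force: [0.2, 0.1, -0.0]
grip_width: 0.0001
```

```bash
python3 st.py
```

```text
3.0 [0.4393 0.1222 0.0872] [ 0.2293  0.1007 -0.0266] 0.00013391326625805279 0.011
[[ 0.017   0.2581  0.966 ]
 [ 0.0098  0.966  -0.2583]
 [-0.9998  0.0138  0.0139]]
to (438,118,100): [-12.8834  -3.9201  -0.0944]
```

{"fn": "jog_arm", "kwargs": {
  "commands": [
    [3,-4,0,0,0,0],
    [5,0,0,0,0,0],
    [3,0,0,0,0,0],
    [0,0,0,0,0,0]
  ]
}}

```text
clock: 3.4
position: [0.4387, 0.1181, 0.0763]
tool_rot: [0.772, 1.55, 0.511]
force: [-0.4, -0.2, -0.4]
grip_width: 0.0
```

```bash
python3 st.py; python3 - <<'E'
from h import *
im=grab_frame("side")[:,:,::-1]; x,y=(282,169)
cv2.imwrite("pics/a3.png",cv2.resize(im[y-50:y+40,x-50:x+70],None,fx=5,fy=5,interpolation=3))
E
```

```text
3.4 [0.4387 0.1181 0.0763] [-0.4467 -0.222  -0.3692] 2.7599273450926038e-05 0.011
[[ 0.018   0.2583  0.9659]
 [ 0.0101  0.9659 -0.2585]
 [-0.9998  0.0144  0.0147]]
to (438,118,100): [-23.7151   0.3727  -0.3921]
```

View pics/a3.png

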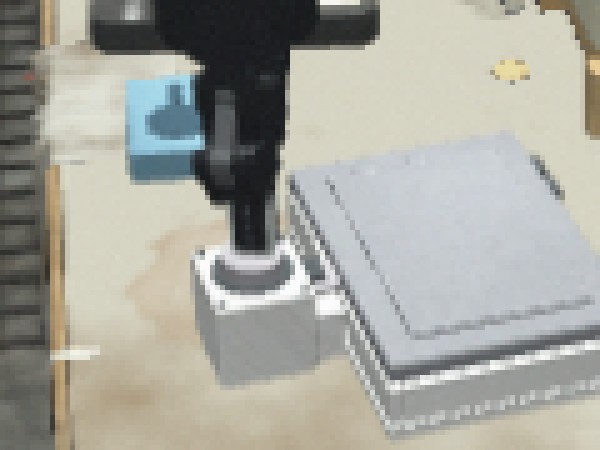

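The fingertip is centred just above the button, so I'll press now.

{"fn": "jog_arm", "kwargs": {
  "commands": [
    [4,0,0,0,0,0],
    [3,0,0,0,0,0],
    [2,0,0,0,0,0],
    [1,0,0,0,0,0]
  ]
}}

```text
clock: 3.85
position: [0.4391, 0.1182, 0.066]
tool_rot: [0.77, 1.55, 0.508]
force: [-1.0, -0.2, 5.4]
grip_width: 0.0001
```

```bash
python3 st.py; python3 - <<'E'
from h import *
im=grab_frame("side")[:,:,::-1]; x,y=(282,169)
cv2.imwrite("pics/a4.png",cv2.resize(im[y-50:y+40,x-50:x+70],None,fx=5,fy=5,interpolation=3))
E
```

```text
3.85 [0.4391 0.1182 0.066 ] [-0.9732 -0.1626  5.4193] 0.00013648521145985735 0.011
[[ 0.0184  0.2585  0.9658]
 [ 0.0103  0.9659 -0.2587]
 [-0.9998  0.0147  0.0151]]
to (438,118,100): [-33.9721   0.2681  -0.5909]
```

View pics/a4.png

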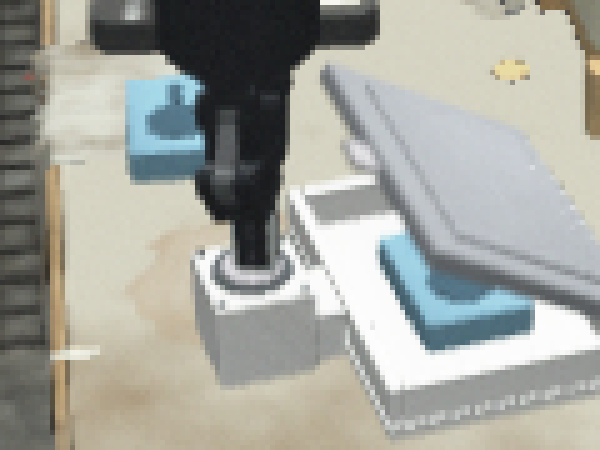

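The button is down (5.4 N) and the larger lid is swinging up, clear of the gripper. I'll retract straight up.

{"fn": "jog_arm", "kwargs": {
  "commands": [
    [0,0,0,0,0,0],
    [0,0,0,0,0,0],
    [0,0,0,0,0,0],
    [-10,0,0,0,0,0],
    [-20,0,0,0,0,0],
    [-20,0,-10,0,0,0],
    [-20,0,-10,0,0,0],
    [-20,0,-10,0,0,0],
    [-20,0,0,0,0,0],
    [-20,0,0,0,0,0],
    [0,0,0,0,0,0],
    [0,0,0,0,0,0],
    [0,0,0,0,0,0],
    [0,0,0,0,0,0]
  ]
}}

```text
clock: 5.3
position: [0.4054, 0.1245, 0.2043]
tool_rot: [0.806, 1.549, 0.544]
force: [0.1, 0.7, 0.4]
grip_width: 0.0001
```

```bash
python3 st.py; python3 - <<'E'
from h import *
a=grab_frame("side")[:,:,::-1];b=grab_frame("top")[:,:,::-1]
cv2.imwrite("pics/a5.png",np.vstack([a[:300],b[100:400]]))
print(observe()["qd"])
E
```

```text
5.3 [0.4054 0.1245 0.2043] [0.1216 0.7319 0.3983] 8.751077118543773e-05 0.011
[[ 0.0189  0.2588  0.9658]
 [ 0.0115  0.9658 -0.259 ]
 [-0.9998  0.016   0.0153]]
to (438,118,100): [104.7969   0.7718  31.4906]
[ 0.00027179 -0.00121551  0.00055308 -0.00323242 -0.00047805 -0.0007078
  0.00030465]
```

View pics/a5.png

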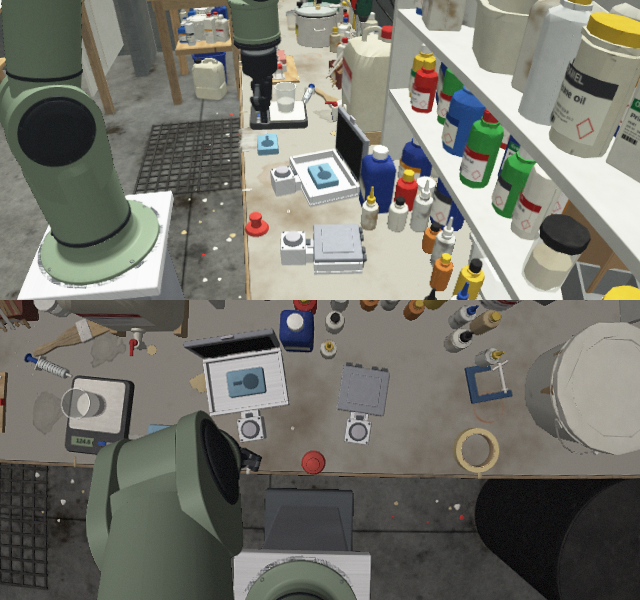

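The large lid stands upright (side view, about (350,140)), the small one is shut at (338,247), and the hand is clear. I'll let it settle, check that it is still, and hand in.

{"fn": "jog_arm", "kwargs": {
  "commands": [
    [0,0,0,0,0,0],
    [0,0,0,0,0,0],
    [0,0,0,0,0,0],
    [0,0,0,0,0,0],
    [0,0,0,0,0,0]
  ]
}}

```text
clock: 5.9
position: [0.4051, 0.1242, 0.2033]
tool_rot: [0.809, 1.551, 0.547]
force: [-0.1, 0.8, -0.4]
grip_width: -0.0
```

```bash
python3 - <<'E'
from h import *
old=cv2.imread("pics/a5.png")[100:185,325:372].astype(int)
a=grab_frame("side")[:,:,::-1]; d=np.abs(a[100:185,325:372].astype(int)-old)
print("diff",d.mean(),(d.max(2)>40).sum()); s=observe(); print(s["clock"],s["force"])
if (d.max(2)>40).sum()<15: print("done",bot.job_done())
E
```

```text
diff 1.43087192323738 0
5.95 [-1.06573909  0.94748205  0.17478606]
the job is handed in; nothing more can be done
done None
```

The larger clamshell is open and the job was handed in at 5.95 s. I pressed its release button with the closed fingertips, with 5.4 N on the tool at the end of the press. The lid sprang up and I backed the hand off upward and toward the robot.

**Finding the button:** I measured it from both cameras at (0.438, 0.118, 0.062) m. The height matches the stated 62 mm. The larger one's lid measured about 179 x 127 mm, close to the given 180 x 130 mm. The network gave no button point in the side view, so I read that pixel off the picture myself. The two sight lines missed each other by 2.4 mm.

**Last checks:**
- The pictures show the larger lid upright. Two side pictures about 0.6 s apart show no movement there. I judged the lid from pictures only; its joint angle could not be read directly.
- The smaller clamshell is still shut.
- The hand is about 14 cm above where it pressed, and the force reading is about 1 N, the same as at the start.

No check failed.

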